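# Slide the covered seed tray under the grow lamp until it seats on the hidden stop

### The arm

A 6-joint arm with a two-finger parallel gripper is mounted at the origin on the work surface. World frame = base frame: x ahead of the robot, y to its left, z up, the work surface at z = 0. Lengths are in m, angles in rad, forces in N, time in s.
With the tool pointing down it reaches from about 0.3 to 0.875 m from the base axis. Payload 6.4 kg.
Tool frame: the origin (TCP) lies between the finger pads; the fingertips stand 19 mm ahead of it and the grasp point (between the pads) is the TCP (ctrl.tips_ahead is the z of the fingertips in the tool frame, in m); z points along the fingers, y is the line along which they close (so a half turn about z gives the same grasp; the last joint's range is limited). The gripper opens to 85 mm and grips with 20 to 120 N. Pads are 22 mm wide; open, the fingers measure 114 mm over their backs; the gripper's body (76 mm by 85 mm) begins 54 mm behind the grasp point. The pads swing forward as they close: fully open they stand 13 mm farther back than shut.
Start: joints at [0.984, 0.181, 1.607, -0, 1.354, -0.206], TCP at [0.214, 0.534, 0.25] pointing down, gripper open.
Joint ranges: [-2.99, 2.99], [-0.89, 2.07], [0.3, 2.58], [-1.14, 4.28], [0, 2.63], [-3.12, 3.12]. Speed limits (rad/s): [2.57, 2.57, 3.01, 3.14, 3.14, 3.14].

### API

Orientations are given as a unit quaternion [w, x, y, z].
In Python, from bench import readout, vision, ctrl gives the robot as it stands.
- The arm moves only by the tool play_rows, never from a script. Its arguments are lists of equal length, an entry for each row: "xyz": the shift along the tool's x, y, z in mm, a list of three; "rot": the turn, a rotation vector about the tool's x, y, z in rad, a list of three; "grip": the opening, from 0 (shut) to 1 (fully open). In form: {"xyz": [[x, y, z], ...], "rot": [[rx, ry, rz], ...], "grip": [grip, ...]}. A call has exactly 10 rows; each row is the pose to reach, as a shift and turn from the pose commanded when the call began, along the tool's axes at that moment; what a row does not reach only later rows make up. A row lasts 1/8 s, in which the tool goes at most 62.5 mm and 10.7 degrees, less where a joint would pass 70% of its speed; a pose out of reach is approached as far as the arm can. A call with a gripper value outside its range is refused whole. The fingers move at their own pace and stop on an object; the grip force is fixed at half the most. Time passes only in rows, so rows that repeat a pose let the fingers close, or fill a call up. It gives the time, the measured TCP pose, the force, the opening and the grip force at its end, in the units of the state.
- readout.get_obs(): the state, without advancing time (a new reading comes with each control period).
- vision.camera(name): name is "side" or "top"; returns a dict with "color" (400x640x3 uint8, red, green, blue), "depth" (400x640 float32, m along the optical axis (not along the pixel's ray), 0 where there is no reading), "camera_matrix" (3x3 intrinsics, pixels), "extrinsics" (4x4, takes a point from camera to world coordinates). Camera axes: x right, y down, z forward; pixel columns grow to the right and rows downward; lengths in m; the calibration is good to about 2 mm. A picture is of the moment at which its call begins.
- ctrl.hand_in(): hands the job in; it is judged then, once.
The state is a dict: "time_s": time; "q": joint angles; "dq": joint speeds; "joint_efforts": joint torques, N m; "eef_pos": TCP position; "eef_rot": TCP orientation; "wrist_force": force on the tool from outside, world axes, zero at the start; "torque": the same for the moment, N m; "opening": opening from 0.0 (shut) to 1.0 (fully open); "grasp_force": force on a finger pad.
Only numpy, scipy, OpenCV 4.12 (cv2) and the standard library are available. Lean on these libraries where they do the work, as an engineer would, in place of code of your own. Each camera call takes 0.05 s, during which the arm holds its last target. There are 200 camera calls.

### The job

Set the covered seed tray down on the open front of the grow-lamp station's shelf, lined up with the hood and tail towards you, and let go of it there. Then take it again at the tail end and slide it in under the hood, feeling for the hidden stop: it must be fully home with the lamp switch pressed in, but do not shove the stop back. Leave it there upright and let go, and do not disturb the other things on the table.

Things in the scene. Friction and masses are not known exactly. Their poses are not given: they have to be found in the camera images.
- tray: covered seed tray: green tub with white lid, 0.4 to 0.75 kg, loose, not to be tipped. Origin: centre of its underside; x points from tail to front, z up. Its widest part is a rim 170 mm (x) by 125 mm (y), 50 to 56 mm above its underside; the tub below is 160 x 115 mm; the lid's flat top is 74 mm up
- rib (a point): centre of the white rib handle on the tray's lid: 70 mm long (along tray x), 16 mm wide (y), from 74 to 104 mm above the tray's underside; this point is 89 mm up, over the tray's centre
- tail (a point): grip point of the tray's green tail grip, a tongue out behind the rim at its -x end: 16 mm wide (y), from 30 to 54 mm above the underside, ending 129 mm behind the tray's centre; this point is 107 mm behind the centre and 42 mm up; to be pinched across y
- station: fixed grow-lamp station: grey shelf, low white hood over its far part. Origin on the table (z = 0); x points into the hood, z up. Shelf top 20 mm up, from x = -100 to 320 mm, 190 mm wide, centred on y = 0. Hood front edge at x = 100 mm, underside 155 mm and roof 185 mm above the table; its side walls leave a straight passage 145 mm wide
- dock (a point): point on the open front of the shelf, on its top, at station x = 0, y = 0; axes as the station's. With the tray's origin here and its front to the hood, the front rim is 15 mm short of the hood, so that the tray can be set down from above
- mouth (a point): middle of the hood's mouth at shelf level, station x = 100 mm; axes as the station's
- lamp_switch (a joint): lamp switch at the end of the passage, hidden by the hood: a broad plate that the tray's front rim presses; 0 free, 0.008 m fully pressed. It gives softly (1 N, too weak to push the tray back), then the tray meets the solid stop. Its place varies: the tray meets it 50 to 100 mm further in than with its origin at the dock. Sliding the tray takes 2 to 9 N
- stop_bracket (a joint): the bracket behind the switch that is the solid stop; 0 as found. It holds up to about 30 N and slips further in (m) if it is shoved harder
- seedling_pot: terracotta pot, 96 mm across, 88 mm tall, with green seedlings to 150 mm; a bystander; origin at its underside
- small_pot: empty black plastic pot, 66 mm across, 60 mm tall; a bystander; origin at its underside
- plate: white paper plate, 190 mm across, 20 mm high; a bystander; origin at its underside
- label_cup: clear cup, 72 mm across, 90 mm tall, holding white plant labels to 140 mm; a bystander; origin at its underside
- cell_tray: empty open six-cell green tray without lid or tail, 170 x 125 x 55 mm; a bystander; origin at its underside
- dibber: wooden dibber 137 mm long, 28 mm thick, lying down; a bystander; origin at its underside
- spray: clear bottle with white cap, 66 mm across, 170 mm tall; a bystander; origin at its underside
Things that resemble listed ones, but are neither listed nor needed, are in the scene too. Leave any yellow look-alike of the tray alone.

How it is judged:
By the outcome, as a careful person would: the job done as asked, in the order asked, and still so for the second after the job is handed in, with the robot touching nothing.
It also fails if it takes over 48 s, if anything falls off the work surface, if the arm or the gripper's body presses on something with over 40 N, if the wrist force passes 120 N, or if a joint passes its speed limit or range.

## Working session

There is one attempt and no reset: what is moved stays moved. The work goes in short steps, Python scripts to look and compute and a tool call to move; the robot and the scene stay as the last step left them, time stands still between calls to the robot, and variables do not carry over. Pictures are saved under pics/ and viewed, at most 10 in all, crops included, and the job is handed in when it is done.

Besides the shell and the picture viewer there is one more tool, called after "Call:" as name(argument=value, ...) on one line, values as JSON. play_rows: Moves the arm, as the interface text tells. Its arguments: {"type":"object","properties":{"xyz":{"type":"array","items":{"type":"array","items":{"type":"number"}}},"rot":{"type":"array","items":{"type":"array","items":{"type":"number"}}},"grip":{"type":"array","items":{"type":"number"}}},"required":["xyz","rot","grip"]}

```bash
mkdir -p pics
cat > h.py <<'E'
import numpy as np, cv2
from bench import readout, vision, ctrl
def cloud(c):
    d=c["depth"]; K=c["camera_matrix"]; v,u=np.indices(d.shape)
    P=np.stack([(u-K[0,2])/K[0,0]*d,(v-K[1,2])/K[1,1]*d,d],-1)
    T=c["extrinsics"]; W=P@T[:3,:3].T+T[:3,3]; W[d==0]=np.nan
    return W
def save(c,n): cv2.imwrite("pics/"+n,c["color"][:,:,::-1])
E
python3 - <<'E'
from h import *
for n in("top","side"):
    c=vision.camera(n); save(c,n+"0.png"); np.savez("/tmp/"+n,**c); print(c["extrinsics"].round(3),c["camera_matrix"].round(1))
o=readout.get_obs();print(o); print(ctrl.tips_ahead)
E
```

```text
[[-0.082 -0.975  0.209  0.146]
 [-0.997  0.081 -0.013  0.036]
 [-0.004 -0.209 -0.978  1.713]
 [ 0.     0.     0.     1.   ]] [[502.1   0.  312.1]
 [  0.  502.1 205. ]
 [  0.    0.    1. ]]
[[ 0.87  -0.336  0.36   0.147]
 [-0.492 -0.612  0.619 -0.571]
 [ 0.012 -0.715 -0.699  0.777]
 [ 0.     0.     0.     1.   ]] [[363.6   0.  321.1]
 [  0.  363.6 198.8]
 [  0.    0.    1. ]]
{'time_s': 0.1, 'q': array([ 9.83676618e-01,  1.81489589e-01,  1.60786623e+00, -8.02142120e-07,
        1.35380282e+00, -2.06320185e-01]), 'dq': array([-0.00014765,  0.00051784, -0.00540964, -0.00038622,  0.00025871,
       -0.00012002]), 'joint_efforts': array([ 5.05885346e-04, -4.45879412e+01, -3.52238846e+01, -2.18817195e-04,
        4.22693571e-03,  1.03059807e-05]), 'eef_pos': array([0.21344682, 0.53343175, 0.24948157]), 'eef_rot': array([-3.02184062e-04,  1.89251304e-01,  9.81928374e-01, -7.22333224e-04]), 'wrist_force': array([ 0.31659206, -0.22869118,  0.05166646]), 'torque': array([ 0.00460845,  0.01661995, -0.037161  ]), 'grasp_force': 0.0, 'opening': 1.001722509828711}
0.019
```

View pics/top0.png

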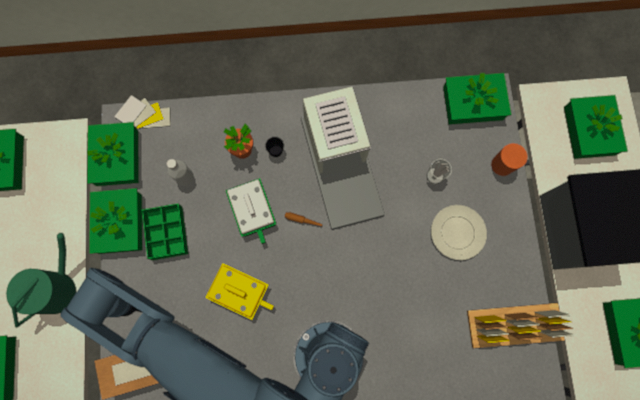

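View pics/side0.png

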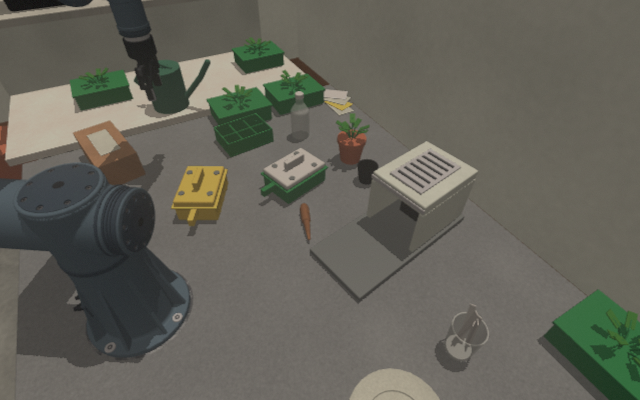

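The top view shows two candidates. The white-lidded green tray is at about (251,208), with its tail at (263,240), and the yellow look-alike is at (240,290). The open green cell tray at (165,232) has no lid. The white-lidded one fits the description. The station hood is at (337,123) and the shelf front at (352,205). I'll measure these and confirm with a crop.

```bash
cat > m.py <<'E'
from h import *
def rect(p):
    (c,s,a)=cv2.minAreaRect((p*1000).astype(np.float32)); 
    if s[0]<s[1]: s=s[::-1]; a+=90
    return np.round(c,1),np.round(s,1),round((a+90)%180-90,2)
E
python3 - <<'E'
from m import *
for n in("top","side"):
    c=dict(np.load(f"/tmp/{n}.npz")); W=cloud(c); col=c["color"].astype(int); hsv=cv2.cvtColor(c["color"],cv2.COLOR_RGB2HSV)
    if n=="top": R=(slice(172,250),slice(220,285)); S=(slice(80,232),slice(295,390))
    else: R=(slice(140,210),slice(255,335)); S=(slice(135,300),slice(305,485))
    w=W[R].reshape(-1,3); hs=hsv[R].reshape(-1,3); z=w[:,2]
    print(n,"z hist",np.histogram(z[np.isfinite(z)],bins=np.arange(-.01,.13,.01)))
    white=hs[:,1]<70
    lid=white&(z>.066)&(z<.082); rib=white&(z>.098)&(z<.112)
    green=(hs[:,1]>100)&(hs[:,0]>40)&(hs[:,0]<80)&(z>.035)
    for nm,m in(("lid",lid),("lid+rib",white&(z>.066)),("rib",rib),("green",green)):
        p=w[m]; print(nm,m.sum(),rect(p[:,:2]),p.mean(0).round(4))
    g=w[green]; L=w[lid].mean(0); d=np.linalg.norm(g[:,:2]-L[:2],axis=1); t=g[d>.105]; print("tail",len(t),t.mean(0).round(4), np.degrees(np.arctan2(*(L-t.mean(0))[1::-1])).round(2))
    w=W[S].reshape(-1,3); z=w[:,2]
    for nm,a,b in(("roof",.178,.193),("shelf",.014,.026)):
        m=(z>a)&(z<b); p=w[m]; q=p
        im=m.reshape(W[S].shape[:2]).astype(np.uint8); k,lab,st,_=cv2.connectedComponentsWithStats(im); i=1+np.argmax(st[1:,4]); p=w[(lab==i).ravel()]
        print(nm,len(p),rect(p[:,:2]),p.mean(0).round(4))
    if n=="side": cv2.imwrite("pics/crop1.png",cv2.resize(c["color"][130:215,240:360,::-1],None,fx=5,fy=5,interpolation=cv2.INTER_CUBIC))
E
```

```text
top z hist (array([1451, 1628,   46,    6,    3,   33,  261,  274, 1119,  101,   17,
         86,    4,    0]), array([-0.01,  0.  ,  0.01,  0.02,  0.03,  0.04,  0.05,  0.06,  0.07,
        0.08,  0.09,  0.1 ,  0.11,  0.12,  0.13]))
lid 1356 (array([509.1, 221.8]), array([158.4, 111.9]), 15.7) [0.5077 0.2212 0.0742]
lid+rib 1502 (array([509.1, 221.8]), array([158.4, 111.9]), 15.7) [0.5077 0.2212 0.0765]
rib 98 (array([509. , 221.3]), array([69.6, 15.9]), 16.23) [0.5077 0.221  0.1041]
green 256 (array([488.7, 216.4]), array([212.7, 124.2]), 15.67) [0.4607 0.2014 0.0555]
tail 27 [0.3967 0.1905 0.0534] 15.44
roof 2678 (array([736.8, -83.8]), array([219.8, 168.8]), 10.19) [ 0.7321 -0.0834  0.1868]
shelf 3205 (array([ 641.2, -101.1]), array([419.9, 190.9]), 10.12) [ 0.5558 -0.1122  0.02  ]
side z hist (array([1575, 1678,  153,  199,  165,  100,  346,  159, 1009,   51,   52,
         86,    0,    0]), array([-0.01,  0.  ,  0.01,  0.02,  0.03,  0.04,  0.05,  0.06,  0.07,
        0.08,  0.09,  0.1 ,  0.11,  0.12,  0.13]))
lid 1090 (array([510.1, 221.1]), array([158.8, 116.3]), 16.01) [0.5038 0.2098 0.0736]
lid+rib 1269 (array([510.1, 221.1]), array([158.8, 116.3]), 16.01) [0.5043 0.2107 0.0768]
rib 94 (array([509.1, 220.7]), array([69.1, 18.9]), 15.47) [0.5084 0.2184 0.1029]
green 109 (array([490.8, 175.5]), array([203.1,  96.3]), -18.95) [0.4737 0.1776 0.0553]
tail 13 [0.3945 0.188  0.0536] 11.27
roof 3449 (array([737.9, -84.2]), array([217., 170.]), 10.06) [ 0.7269 -0.0949  0.1871]
shelf 6077 (array([ 641.9, -101.4]), array([420.5, 191.2]), 10.08) [ 0.569  -0.1215  0.0199]
```

View pics/crop1.png

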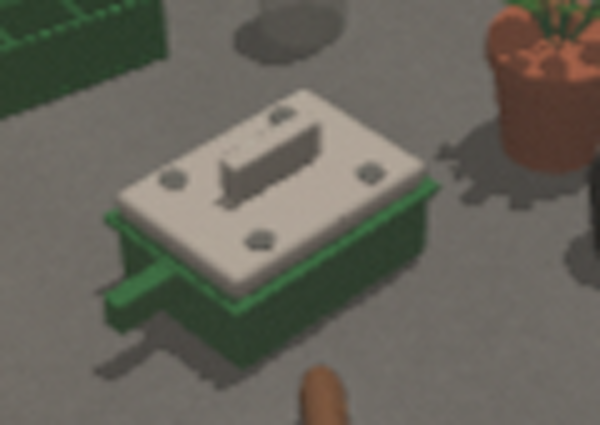

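The crop confirms the target: a white lid with a rib, a green tub, and a green tail at crop (140,290) pointing left toward the robot. The measurements agree with the given sizes:

- **Tray:** origin (0.509, 0.2215), yaw 15.8°.
- **Station:** yaw 10.1°.
- **Dock:** about (0.5325, -0.1205).

```bash
cat >> h.py <<'E'
from scipy.spatial.transform import Rotation as R
def to(p,yaw):
    """shift (mm) and turn in tool frame to point p, tool down, tool y along tray y of given yaw (deg)"""
    o=readout.get_obs(); q=o["eef_rot"]; A=R.from_quat(q[[1,2,3,0]])
    a=np.radians(yaw); y=np.array([-np.sin(a),np.cos(a),0]); z=np.array([0,0,-1.]); B=R.from_matrix(np.c_[np.cross(y,z),y,z])
    print((A.inv().apply(np.array(p)-o["eef_pos"])*1000).round(1),(A.inv()*B).as_rotvec().round(4), o["time_s"])
E
python3 -c "
from h import *
to([.509,.2215,.15],15.8)"
```

```text
[-390.3 -179.6   99.6] [-0.0014 -0.0008 -0.6566] 0.1
```

Call:
play_rows(xyz=[[-45, -21, 5], [-90, -42, 10], [-140, -64, 20], [-190, -87, 30], [-240, -110, 45], [-290, -133, 60], [-335, -154, 75], [-370, -170, 90], [-390, -180, 98], [-390, -180, 98]], rot=[[0, 0, -0.07], [0, 0, -0.15], [0, 0, -0.23], [0, 0, -0.32], [0, 0, -0.4], [0, 0, -0.48], [0, 0, -0.56], [0, 0, -0.62], [0, 0, -0.657], [0, 0, -0.657]], grip=[1, 1, 1, 1, 1, 1, 1, 1, 1, 1])

```text
time_s: 1.35
eef_pos: [0.509, 0.2204, 0.1511]
eef_rot: [-0.001, -0.136, 0.991, -0.0]
wrist_force: [0.3, -0.1, -0.2]
opening: 1.003
grasp_force: 0.0
```

```bash
python3 -c "
from h import *
to([.509,.2213,.097],15.8)"
```

```text
[-0.4  0.9 54.1] [ 0.0001 -0.0022 -0.0023] 1.35
```

Call:
play_rows(xyz=[[0, 1, 15], [0, 1, 32], [0, 1, 46], [0, 1, 54], [0, 1, 54], [0, 1, 54], [0, 1, 54], [0, 1, 54], [0, 1, 54], [0, 1, 54]], rot=[[0, 0, 0], [0, 0, 0], [0, 0, 0], [0, 0, 0], [0, 0, 0], [0, 0, 0], [0, 0, 0], [0, 0, 0], [0, 0, 0], [0, 0, 0]], grip=[1, 1, 1, 1, 1, 0, 0, 0, 0, 0])

```text
time_s: 2.6
eef_pos: [0.509, 0.2224, 0.0985]
eef_rot: [0.0, -0.138, 0.99, -0.0]
wrist_force: [1.4, -3.6, 0.2]
opening: 0.174
grasp_force: 63.7
```

```bash
python3 -c "
from h import *
to([.509,.2213,.177],15.8)"
```

```text
[  0.2  -1.1 -78.5] [-0.0007  0.0006  0.0003] 2.6
```

Call:
play_rows(xyz=[[0, -1, -3], [0, -1, -8], [0, -1, -18], [0, -1, -30], [0, -1, -44], [0, -1, -58], [0, -1, -70], [0, -1, -78], [0, -1, -80], [0, -1, -80]], rot=[[0, 0, 0], [0, 0, 0], [0, 0, 0], [0, 0, 0], [0, 0, 0], [0, 0, 0], [0, 0, 0], [0, 0, 0], [0, 0, 0], [0, 0, 0]], grip=[0, 0, 0, 0, 0, 0, 0, 0, 0, 0])

```text
time_s: 3.85
eef_pos: [0.5087, 0.2217, 0.178]
eef_rot: [-0.0, -0.138, 0.99, -0.0]
wrist_force: [0.4, -0.1, -5.9]
opening: 0.174
grasp_force: 62.7
```

```bash
python3 -c "
from h import *
a=np.radians(10.1); to([.5325-.03*np.cos(a),-.1205-.03*np.sin(a),.177],10.1)"
```

```text
[ 100.3 -332.8    1.1] [ 0.     -0.0005  0.1   ] 3.85
```

Call:
play_rows(xyz=[[3, -10, 0], [10, -33, 0], [22, -73, 0], [36, -120, 0], [51, -168, 0], [65, -215, 0], [78, -260, 0], [90, -300, 0], [98, -325, 0], [100, -333, 0]], rot=[[0, 0, 0], [0, 0, 0.01], [0, 0, 0.02], [0, 0, 0.035], [0, 0, 0.05], [0, 0, 0.065], [0, 0, 0.08], [0, 0, 0.09], [0, 0, 0.1], [0, 0, 0.1]], grip=[0, 0, 0, 0, 0, 0, 0, 0, 0, 0])

```text
time_s: 5.1
eef_pos: [0.5028, -0.1279, 0.1779]
eef_rot: [-0.0, -0.087, 0.996, -0.0]
wrist_force: [-1.0, 0.8, -5.3]
opening: 0.174
grasp_force: 62.7
```

```bash
cat > t.py <<'E'
from m import *
import sys
def meas(n,yaw0=10.1,c0=None):
    c=vision.camera(n); save(c,sys.argv[1]+n+".png"); W=cloud(c); hsv=cv2.cvtColor(c["color"],cv2.COLOR_RGB2HSV)
    return c,W,hsv
E
python3 - <<'E'
import sys; sys.argv=["","held"]
from t import *
o=readout.get_obs(); print(o["eef_pos"],o["wrist_force"])
for n in("top","side"):
    c,W,h=meas(n); w=W.reshape(-1,3); z=w[:,2]; d=np.hypot(w[:,0]-.503,w[:,1]+.126)
    m=(d<.15)&(h.reshape(-1,3)[:,1]<70)&(z>.125)&(z<.165)
    print(n,m.sum(),rect(w[m][:,:2]),np.nanmedian(z[m]))
    g=(d<.16)&(h.reshape(-1,3)[:,1]>100)&(h.reshape(-1,3)[:,0]>40)&(h.reshape(-1,3)[:,0]<80)&(z>.09)
    print(g.sum(),rect(w[g][:,:2]))
a=np.radians(10.1); to([.5325,-.1205,.177],10.1)
E
```

```text
[ 0.50283019 -0.12790062  0.1779398 ] [-1.01516564  0.82385151 -5.3438273 ]
top 218 (array([ 516.9, -123.7]), array([269.1,  97.1]), 29.62) 0.15365783573518899
40 (array([ 478.2, -138.8]), array([235.6, 117.3]), 15.45)
side 2220 (array([ 508.3, -130. ]), array([263.8, 124.7]), 7.79) 0.15327978719949265
127 (array([ 515.2, -185.5]), array([158. ,   7.5]), 10.38)
[-30.1   0.9   1. ] [ 0.0004 -0.0006 -0.0015] 5.2
```

View pics/heldside.png

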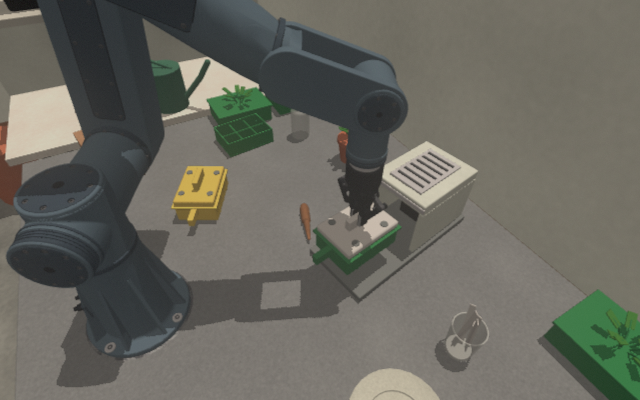

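The picture shows the tray held level at about (355,240) over the shelf, tail toward the robot and lined up with the hood. Next I'll lower it at the dock.

Call:
play_rows(xyz=[[-10, 0, 2], [-20, 1, 10], [-28, 1, 20], [-30, 1, 32], [-30, 1, 42], [-30, 1, 50], [-30, 1, 55], [-30, 1, 58], [-30, 1, 59.5], [-30, 1, 59.5]], rot=[[0, 0, 0], [0, 0, 0], [0, 0, 0], [0, 0, 0], [0, 0, 0], [0, 0, 0], [0, 0, 0], [0, 0, 0], [0, 0, 0], [0, 0, 0]], grip=[0, 0, 0, 0, 0, 0, 0, 0, 0, 0])

```text
time_s: 6.45
eef_pos: [0.5329, -0.1197, 0.119]
eef_rot: [0.0, -0.088, 0.996, -0.0]
wrist_force: [-0.5, 0.9, -5.9]
opening: 0.174
grasp_force: 62.6
```

Call:
play_rows(xyz=[[0, -0.6, 0.5], [0, -0.6, 1], [0, -0.6, 1.3], [0, -0.6, 1.3], [0, -0.6, 1.3], [0, -0.6, 1.3], [0, -0.6, 1.3], [0, -0.6, 1.3], [0, -0.6, 1.3], [0, -0.6, 1.3]], rot=[[0, 0, 0], [0, 0, 0], [0, 0, 0], [0, 0, 0], [0, 0, 0], [0, 0, 0], [0, 0, 0], [0, 0, 0], [0, 0, 0], [0, 0, 0]], grip=[0, 0, 0, 0, 0, 0.4, 1, 1, 1, 1])

```text
time_s: 7.7
eef_pos: [0.533, -0.1202, 0.1175]
eef_rot: [0.0, -0.088, 0.996, 0.0]
wrist_force: [-0.6, -0.3, 0.4]
opening: 1.002
grasp_force: 0.0
```

Call:
play_rows(xyz=[[0, 0, -15], [0, 0, -40], [0, 0, -65], [30, 0, -80], [70, 0, -80], [110, 0, -80], [150, 0, -80], [190, 0, -80], [215, 0, -80], [215, 0, -80]], rot=[[0, 0, 0], [0, 0, 0], [0, 0, 0], [0, 0, 0], [0, 0, 0], [0, 0, 0], [0, 0, 0], [0, 0, 0], [0, 0, 0], [0, 0, 0]], grip=[1, 1, 1, 1, 1, 1, 1, 1, 1, 1])

```text
time_s: 8.95
eef_pos: [0.3208, -0.1584, 0.1985]
eef_rot: [0.001, -0.087, 0.996, -0.001]
wrist_force: [0.5, -0.5, 0.3]
opening: 0.999
grasp_force: 0.0
```

Run:
```python
import sys; sys.argv=["","dock"]
from t import *
for n in("top","side"):
    c,W,h=meas(n); w=W.reshape(-1,3); h=h.reshape(-1,3); z=w[:,2]; d=np.hypot(w[:,0]-.53,w[:,1]+.12)
    m=(d<.11)&(h[:,1]<70)&(z>.086)&(z<.102)
    print(n,m.sum(),rect(w[m][:,:2]),np.nanmedian(z[m]))
    r=(d<.06)&(h[:,1]<70)&(z>.117)&(z<.132); 
    if r.sum()>5: print("rib",rect(w[r][:,:2]),w[r].mean(0))
    g=(d<.15)&(d>.105)&(h[:,1]>100)&(h[:,0]>40)&(h[:,0]<80)&(z>.066)&(z<.08)
    if g.sum()>3: print("tail",g.sum(),w[g].mean(0),rect(w[g][:,:2]))
a=np.radians(10.1); to([.5325-.107*np.cos(a),-.1205-.107*np.sin(a),.063],10.1)
```

```text
top 1393 (array([ 533.5, -120.1]), array([158.6, 113.1]), 9.97) 0.09421853778155875
rib (array([ 532.3, -120. ]), array([69. , 15.8]), 8.08) [ 0.53238336 -0.11996409  0.12345562]
tail 12 [ 0.45467792 -0.13131189  0.0753434 ] (array([ 517.1, -121.5]), array([200.8, 119.5]), 10.3)
side 2056 (array([ 533.2, -121.2]), array([159.4, 113.8]), 9.99) 0.09375332806165493
rib (array([ 533.3, -121. ]), array([68.9, 16.8]), 9.63) [ 0.53155725 -0.12246163  0.12283102]
tail 37 [ 0.41663152 -0.14172594  0.07343487] (array([ 417. , -141.6]), array([19.4, 13. ]), 7.14)
[-106.6    0.7  135.6] [-0.0017  0.0016 -0.001 ] 9.05
```

View pics/dockside.png

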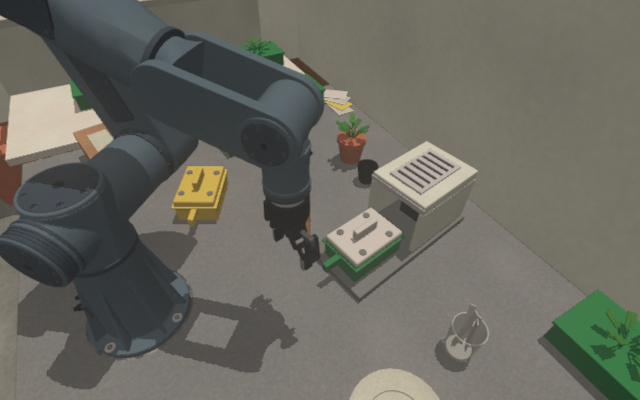

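The picture shows the tray standing squarely on the open shelf at about (365,243) and released, with its tail at (330,262). Next I'll take it by the tail.

Call:
play_rows(xyz=[[-25, 0, 10], [-65, 0, 30], [-95, 0, 60], [-105, 0, 90], [-105, 0, 115], [-105, 0, 130], [-105, 0, 136], [-105, 0, 136], [-105, 0, 136], [-105, 0, 136]], rot=[[0, 0, 0], [0, 0, 0], [0, 0, 0], [0, 0, 0], [0, 0, 0], [0, 0, 0], [0, 0, 0], [0, 0, 0], [0, 0, 0], [0, 0, 0]], grip=[1, 1, 1, 1, 1, 1, 1, 1, 1, 1])

```text
time_s: 10.3
eef_pos: [0.4252, -0.1399, 0.0623]
eef_rot: [0.001, -0.088, 0.996, -0.001]
wrist_force: [0.5, -0.3, -0.1]
opening: 0.997
grasp_force: 0.0
```

Run:
```python
from h import *
a=np.radians(10.1);to([.533-.108*np.cos(a),-.1207-.108*np.sin(a),.063],10.1)
```

```text
[-1.5  0.  -0.7] [-0.0012  0.0013 -0.0002] 10.3
```

Call:
play_rows(xyz=[[0, 0, 0], [0, 0, 0], [0, 0, 0], [0, 0, 0], [0, 0, 0], [0, 0, 0], [0, 0, 0], [0, 0, 0], [0, 0, 0], [0, 0, 0]], rot=[[0, 0, 0], [0, 0, 0], [0, 0, 0], [0, 0, 0], [0, 0, 0], [0, 0, 0], [0, 0, 0], [0, 0, 0], [0, 0, 0], [0, 0, 0]], grip=[0, 0, 0, 0, 0, 0, 0, 0, 0, 0])

```text
time_s: 11.55
eef_pos: [0.4247, -0.1396, 0.0617]
eef_rot: [0.0, -0.088, 0.996, -0.0]
wrist_force: [-3.1, -0.4, 5.7]
opening: 0.178
grasp_force: 59.3
```

Call:
play_rows(xyz=[[-2, 0, -0.4], [-6, 0, -0.4], [-11, 0, -0.4], [-17, 0, -0.4], [-23, 0, -0.4], [-29, 0, -0.4], [-34, 0, -0.4], [-38, 0, -0.4], [-41, 0, -0.4], [-42, 0, -0.4]], rot=[[0, 0, 0], [0, 0, 0], [0, 0, 0], [0, 0, 0], [0, 0, 0], [0, 0, 0], [0, 0, 0], [0, 0, 0], [0, 0, 0], [0, 0, 0]], grip=[0, 0, 0, 0, 0, 0, 0, 0, 0, 0])

```text
time_s: 12.8
eef_pos: [0.4645, -0.1321, 0.0616]
eef_rot: [-0.002, -0.088, 0.996, 0.0]
wrist_force: [-9.9, -3.0, 9.5]
opening: 0.177
grasp_force: 60.1
```

Call:
play_rows(xyz=[[-1, 0, -0.3], [-2, 0, -0.6], [-3, 0, -0.8], [-4, 0, -0.8], [-5, 0, -0.8], [-6, 0, -0.8], [-6, 0, -0.8], [-6, 0, -0.8], [-6, 0, -0.8], [-6, 0, -0.8]], rot=[[0, 0, 0], [0, 0, 0], [0, 0, 0], [0, 0, 0], [0, 0, 0], [0, 0, 0], [0, 0, 0], [0, 0, 0], [0, 0, 0], [0, 0, 0]], grip=[0, 0, 0, 0, 0, 0, 0, 0, 0, 0])

```text
time_s: 14.05
eef_pos: [0.472, -0.131, 0.0627]
eef_rot: [0.0, -0.088, 0.996, 0.0]
wrist_force: [0.8, 0.6, -5.5]
opening: 0.178
grasp_force: 58.4
```

Call:
play_rows(xyz=[[0, 0, 0.3], [-0.5, 0, 0.5], [-1, 0, 0.5], [-1.5, 0, 0.5], [-2, 0, 0.5], [-2.5, 0, 0.5], [-3, 0, 0.5], [-3.5, 0, 0.5], [-4, 0, 0.5], [-4, 0, 0.5]], rot=[[0, 0, 0], [0, 0, 0], [0, 0, 0], [0, 0, 0], [0, 0, 0], [0, 0, 0], [0, 0, 0], [0, 0, 0], [0, 0, 0], [0, 0, 0]], grip=[0, 0, 0, 0, 0, 0, 0, 0, 0, 0])

```text
time_s: 15.3
eef_pos: [0.4759, -0.1304, 0.0622]
eef_rot: [0.0, -0.088, 0.996, -0.0]
wrist_force: [-1.5, -0.1, -2.7]
opening: 0.177
grasp_force: 58.7
```

Call:
play_rows(xyz=[[-0.5, 0, 0.1], [-1, 0, 0.1], [-1.5, 0, 0.1], [-2, 0, 0.1], [-2.5, 0, 0.1], [-3, 0, 0.1], [-3.5, 0, 0.1], [-4, 0, 0.1], [-4.5, 0, 0.1], [-4.5, 0, 0.1]], rot=[[0, 0, 0], [0, 0, 0], [0, 0, 0], [0, 0, 0], [0, 0, 0], [0, 0, 0], [0, 0, 0], [0, 0, 0], [0, 0, 0], [0, 0, 0]], grip=[0, 0, 0, 0, 0, 0, 0, 0, 0, 0])

```text
time_s: 16.55
eef_pos: [0.4803, -0.1296, 0.0621]
eef_rot: [0.0, -0.088, 0.996, -0.0]
wrist_force: [-1.2, -0.1, -3.2]
opening: 0.179
grasp_force: 58.7
```

Call:
play_rows(xyz=[[-0.5, 0, 0], [-1, 0, 0], [-1.5, 0, 0], [-2, 0, 0], [-2.5, 0, 0], [-3, 0, 0], [-3.5, 0, 0], [-4, 0, 0], [-4.5, 0, 0], [-4.5, 0, 0]], rot=[[0, 0, 0], [0, 0, 0], [0, 0, 0], [0, 0, 0], [0, 0, 0], [0, 0, 0], [0, 0, 0], [0, 0, 0], [0, 0, 0], [0, 0, 0]], grip=[0, 0, 0, 0, 0, 0, 0, 0, 0, 0])

```text
time_s: 17.8
eef_pos: [0.4848, -0.1288, 0.0621]
eef_rot: [0.0, -0.088, 0.996, -0.0]
wrist_force: [-1.7, -0.4, -2.4]
opening: 0.182
grasp_force: 58.7
```

Call:
play_rows(xyz=[[-0.5, 0, 0], [-1, 0, 0], [-1.5, 0, 0], [-2, 0, 0], [-2.5, 0, 0], [-3, 0, 0], [-3.5, 0, 0], [-4, 0, 0], [-4.5, 0, 0], [-4.5, 0, 0]], rot=[[0, 0, 0], [0, 0, 0], [0, 0, 0], [0, 0, 0], [0, 0, 0], [0, 0, 0], [0, 0, 0], [0, 0, 0], [0, 0, 0], [0, 0, 0]], grip=[0, 0, 0, 0, 0, 0, 0, 0, 0, 0])

```text
time_s: 19.05
eef_pos: [0.4892, -0.128, 0.0621]
eef_rot: [0.0, -0.088, 0.996, -0.0]
wrist_force: [-0.9, -0.6, -3.4]
opening: 0.175
grasp_force: 58.7
```

Call:
play_rows(xyz=[[-0.5, 0, 0], [-1, 0, 0], [-1.5, 0, 0], [-2, 0, 0], [-2.5, 0, 0], [-3, 0, 0], [-3.5, 0, 0], [-4, 0, 0], [-4.5, 0, 0], [-4.5, 0, 0]], rot=[[0, 0, 0], [0, 0, 0], [0, 0, 0], [0, 0, 0], [0, 0, 0], [0, 0, 0], [0, 0, 0], [0, 0, 0], [0, 0, 0], [0, 0, 0]], grip=[0, 0, 0, 0, 0, 0, 0, 0, 0, 0])

```text
time_s: 20.3
eef_pos: [0.4936, -0.1272, 0.0621]
eef_rot: [0.0, -0.088, 0.996, -0.0]
wrist_force: [-1.4, -0.6, -4.1]
opening: 0.176
grasp_force: 58.7
```

Call:
play_rows(xyz=[[-0.5, 0, 0], [-1, 0, 0], [-1.5, 0, 0], [-2, 0, 0], [-2.5, 0, 0], [-3, 0, 0], [-3.5, 0, 0], [-4, 0, 0], [-4.5, 0, 0], [-4.5, 0, 0]], rot=[[0, 0, 0], [0, 0, 0], [0, 0, 0], [0, 0, 0], [0, 0, 0], [0, 0, 0], [0, 0, 0], [0, 0, 0], [0, 0, 0], [0, 0, 0]], grip=[0, 0, 0, 0, 0, 0, 0, 0, 0, 0])

```text
time_s: 21.55
eef_pos: [0.4981, -0.1264, 0.0621]
eef_rot: [0.0, -0.088, 0.996, -0.0]
wrist_force: [-1.4, -0.8, -3.4]
opening: 0.177
grasp_force: 58.7
```

Call:
play_rows(xyz=[[-0.5, 0, 0], [-1, 0, 0], [-1.5, 0, 0], [-2, 0, 0], [-2.5, 0, 0], [-3, 0, 0], [-3.5, 0, 0], [-4, 0, 0], [-4.5, 0, 0], [-4.5, 0, 0]], rot=[[0, 0, 0], [0, 0, 0], [0, 0, 0], [0, 0, 0], [0, 0, 0], [0, 0, 0], [0, 0, 0], [0, 0, 0], [0, 0, 0], [0, 0, 0]], grip=[0, 0, 0, 0, 0, 0, 0, 0, 0, 0])

```text
time_s: 22.8
eef_pos: [0.5025, -0.1256, 0.0621]
eef_rot: [0.0, -0.088, 0.996, 0.0]
wrist_force: [-1.7, -0.5, -4.1]
opening: 0.175
grasp_force: 58.7
```

Call:
play_rows(xyz=[[-0.5, 0, 0], [-1, 0, 0], [-1.5, 0, 0], [-2, 0, 0], [-2.5, 0, 0], [-3, 0, 0], [-3.5, 0, 0], [-4, 0, 0], [-4, 0, 0], [-4, 0, 0]], rot=[[0, 0, 0], [0, 0, 0], [0, 0, 0], [0, 0, 0], [0, 0, 0], [0, 0, 0], [0, 0, 0], [0, 0, 0], [0, 0, 0], [0, 0, 0]], grip=[0, 0, 0, 0, 0, 0, 0, 0, 0, 0])

```text
time_s: 24.05
eef_pos: [0.5064, -0.125, 0.0621]
eef_rot: [0.0, -0.088, 0.996, -0.0]
wrist_force: [-1.2, 1.1, -3.3]
opening: 0.182
grasp_force: 58.7
```

Call:
play_rows(xyz=[[-0.5, 0, 0], [-1, 0, 0], [-1.5, 0, 0], [-2, 0, 0], [-2.5, 0, 0], [-3, 0, 0], [-3.5, 0, 0], [-4, 0, 0], [-4, 0, 0], [-4, 0, 0]], rot=[[0, 0, 0], [0, 0, 0], [0, 0, 0], [0, 0, 0], [0, 0, 0], [0, 0, 0], [0, 0, 0], [0, 0, 0], [0, 0, 0], [0, 0, 0]], grip=[0, 0, 0, 0, 0, 0, 0, 0, 0, 0])

```text
time_s: 25.3
eef_pos: [0.5104, -0.1242, 0.0621]
eef_rot: [0.0, -0.088, 0.996, -0.0]
wrist_force: [-2.3, -0.4, -2.9]
opening: 0.177
grasp_force: 58.7
```

Call:
play_rows(xyz=[[-0.5, 0, 0], [-1, 0, 0], [-1.5, 0, 0], [-2, 0, 0], [-2.5, 0, 0], [-3, 0, 0], [-3.5, 0, 0], [-3.5, 0, 0], [-3.5, 0, 0], [-3.5, 0, 0]], rot=[[0, 0, 0], [0, 0, 0], [0, 0, 0], [0, 0, 0], [0, 0, 0], [0, 0, 0], [0, 0, 0], [0, 0, 0], [0, 0, 0], [0, 0, 0]], grip=[0, 0, 0, 0, 0, 0, 0, 0, 0, 0])

```text
time_s: 26.55
eef_pos: [0.5138, -0.1236, 0.0621]
eef_rot: [0.0, -0.088, 0.996, -0.0]
wrist_force: [-2.0, -0.4, -2.5]
opening: 0.173
grasp_force: 58.7
```

Call:
play_rows(xyz=[[-0.5, 0, 0], [-1, 0, 0], [-1.5, 0, 0], [-2, 0, 0], [-2.5, 0, 0], [-3, 0, 0], [-3, 0, 0], [-3, 0, 0], [-3, 0, 0], [-3, 0, 0]], rot=[[0, 0, 0], [0, 0, 0], [0, 0, 0], [0, 0, 0], [0, 0, 0], [0, 0, 0], [0, 0, 0], [0, 0, 0], [0, 0, 0], [0, 0, 0]], grip=[0, 0, 0, 0, 0, 0, 0, 0, 0, 0])

```text
time_s: 27.8
eef_pos: [0.5167, -0.1231, 0.0621]
eef_rot: [0.0, -0.088, 0.996, -0.0]
wrist_force: [-1.9, 0.0, -2.0]
opening: 0.178
grasp_force: 58.7
```

Call:
play_rows(xyz=[[-0.5, 0, 0], [-1, 0, 0], [-1.5, 0, 0], [-2, 0, 0], [-2.5, 0, 0], [-3, 0, 0], [-3, 0, 0], [-3, 0, 0], [-3, 0, 0], [-3, 0, 0]], rot=[[0, 0, 0], [0, 0, 0], [0, 0, 0], [0, 0, 0], [0, 0, 0], [0, 0, 0], [0, 0, 0], [0, 0, 0], [0, 0, 0], [0, 0, 0]], grip=[0, 0, 0, 0, 0, 0, 0, 0, 0, 0])

```text
time_s: 29.05
eef_pos: [0.5197, -0.1226, 0.0621]
eef_rot: [0.0, -0.088, 0.996, -0.0]
wrist_force: [-2.8, 0.2, -3.3]
opening: 0.177
grasp_force: 58.7
```

Call:
play_rows(xyz=[[-0.5, 0, 0], [-1, 0, 0], [-1.5, 0, 0], [-2, 0, 0], [-2.5, 0, 0], [-3, 0, 0], [-3, 0, 0], [-3, 0, 0], [-3, 0, 0], [-3, 0, 0]], rot=[[0, 0, 0], [0, 0, 0], [0, 0, 0], [0, 0, 0], [0, 0, 0], [0, 0, 0], [0, 0, 0], [0, 0, 0], [0, 0, 0], [0, 0, 0]], grip=[0, 0, 0, 0, 0, 0, 0, 0, 0, 0])

```text
time_s: 30.3
eef_pos: [0.5209, -0.1222, 0.0617]
eef_rot: [-0.002, -0.088, 0.996, 0.0]
wrist_force: [-10.6, -1.9, 1.0]
opening: 0.18
grasp_force: 59.3
```

Contact: the tool advanced only 1.2 mm for a 3 mm command while the force rose to 10.6 N. I'll add a small push to confirm it's seated.

Call:
play_rows(xyz=[[-0.3, 0, 0], [-0.6, 0, 0], [-0.9, 0, 0], [-1.2, 0, 0], [-1.2, 0, 0], [-1.2, 0, 0], [-1.2, 0, 0], [-1.2, 0, 0], [-1.2, 0, 0], [-1.2, 0, 0]], rot=[[0, 0, 0], [0, 0, 0], [0, 0, 0], [0, 0, 0], [0, 0, 0], [0, 0, 0], [0, 0, 0], [0, 0, 0], [0, 0, 0], [0, 0, 0]], grip=[0, 0, 0, 0, 0, 0, 0, 0, 0, 0])

```text
time_s: 31.55
eef_pos: [0.5209, -0.1222, 0.0617]
eef_rot: [-0.003, -0.088, 0.996, 0.0]
wrist_force: [-15.9, -4.1, 5.2]
opening: 0.177
grasp_force: 59.9
```

Call:
play_rows(xyz=[[0.5, 0, 0], [1.2, 0, 0], [2, 0, 0], [2, 0, 0], [2, 0, 0], [2, 0, 0], [2, 0, 0], [2, 0, 0], [2, 0, 0], [2, 0, 0]], rot=[[0, 0, 0], [0, 0, 0], [0, 0, 0], [0, 0, 0], [0, 0, 0], [0, 0, 0], [0, 0, 0], [0, 0, 0], [0, 0, 0], [0, 0, 0]], grip=[0, 0, 0, 0, 0.3, 1, 1, 1, 1, 1])

```text
time_s: 32.8
eef_pos: [0.5218, -0.1222, 0.0621]
eef_rot: [0.0, -0.088, 0.996, -0.0]
wrist_force: [0.6, 0.1, 0.0]
opening: 1.002
grasp_force: 0.0
```

Released with no residual force. I'll back the gripper up and away, then check.

Call:
play_rows(xyz=[[0, 0, -10], [0, 0, -30], [0, 0, -60], [20, 0, -100], [60, 0, -130], [110, 0, -140], [160, 0, -140], [200, 0, -140], [210, 0, -140], [210, 0, -140]], rot=[[0, 0, 0], [0, 0, 0], [0, 0, 0], [0, 0, 0], [0, 0, 0], [0, 0, 0], [0, 0, 0], [0, 0, 0], [0, 0, 0], [0, 0, 0]], grip=[1, 1, 1, 1, 1, 1, 1, 1, 1, 1])

```text
time_s: 34.05
eef_pos: [0.3153, -0.1595, 0.2028]
eef_rot: [0.001, -0.087, 0.996, -0.001]
wrist_force: [-0.2, 0.6, 0.6]
opening: 0.998
grasp_force: 0.0
```

Run:
```python
import sys; sys.argv=["","end"]
from t import *
a=np.radians(10.1); u=np.array([np.cos(a),np.sin(a)]); D=np.array([.5325,-.1205])
for n in("top","side"):
    c,W,h=meas(n); w=W.reshape(-1,3); h=h.reshape(-1,3); z=w[:,2]; s=(w[:,:2]-D)@u; t=(w[:,:2]-D)@[-u[1],u[0]]
    g=(abs(t)<.075)&(s>-.08)&(s<.1)&(h[:,1]>100)&(h[:,0]>40)&(h[:,0]<80)&(z>.066)&(z<.08)
    if g.sum(): print(n,g.sum(),"tail end s",s[g].min(), "rim y",t[g].min(),t[g].max())
    l=(abs(t)<.075)&(s>-.02)&(s<.09)&(h[:,1]<70)&(z>.086)&(z<.102); print("lid rear s",s[l].min(),"z",np.median(z[l]),rect(w[l][:,:2]))
print(readout.get_obs()["time_s"])
```

```text
top 171 tail end s -0.029786654061143256 rim y -0.06111179310013263 0.06324480536093095
lid rear s 0.017932766003597816 z 0.09414704763462156 (array([ 585.5, -110. ]), array([113. ,  71.7]), -79.64)
side 155 tail end s -0.029788617207323627 rim y -0.06122770398095454 0.05932494192336313
lid rear s 0.018827029994113485 z 0.09366759863943719 (array([ 586.3, -110.7]), array([113.7,  71.1]), -79.44)
34.15
```

View pics/endside.png

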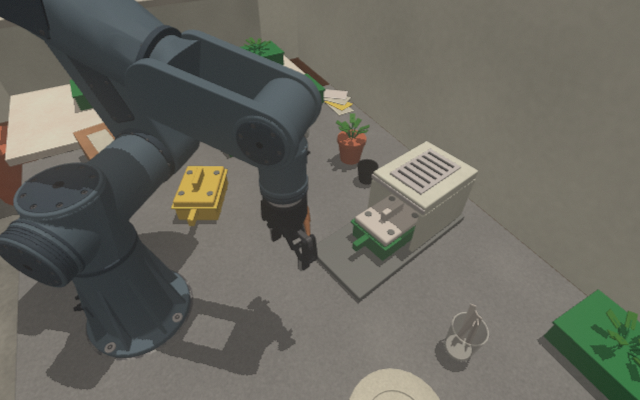

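The tray sits level under the hood at about (385,225), with its tail out at (360,243). It is about 98 mm in from the dock, which matches the stop I felt. The other things look undisturbed.

```bash
python3 -c "
from bench import ctrl; print(ctrl.hand_in())"
```

```text
the job is handed in; nothing more can be done
None
```

The job is handed in at about 34 s: the tray was set down at the dock and released, then slid by its tail about 98 mm to the solid stop, pressed home with about 16 N and let go upright; the switch is hidden, so its being pressed is inferred from the tray meeting the stop.

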